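# Fit up a square bar over its stub for tacking

### The job

Turn the selector on the welding control box clockwise to the three-dot mark, then pick up the square bar and lift it over the spatter guard. Finish holding the bar in the gripper, still and upright over the square stub of the foot plate, centred, its sides in line with the stub's, with a gap of about 6 mm for tacking. Never let the bar touch the stub or plate, do not bump the guard, and leave the round tube, V-block and magnet alone.

Things in the scene. Friction and masses are not known exactly. Their poses are not given: they have to be found in the camera images.
- control_box: fixed grey control box, 105 x 105 mm and 49 mm high, with a metal panel on top carrying the selector in its middle; origin at the centre of its underside, z up, x from the middle of the panel to the two-dot mark. Black dots on the panel 35 mm from the middle: two dots straight along +x, one dot 0.6 rad anticlockwise of that (seen from above), three dots side by side 0.6 rad clockwise of it
- selector (a joint): angle of the selector in rad, growing clockwise seen from above; detents (click positions) at -0.6 (one dot), 0 (two dots) and +0.6 (three dots), stops at -0.72 and +0.72. It starts at or near the one-dot or two-dot click, needs about 0.1 N m to get past a click and is pulled into the nearest click when let go
- selector_grip (a point): point on the selector's vertical axis at the height to grip it, 71 mm above the table. The selector is a black upright bar 40 mm long, 13 mm thick and 27 mm high (its top 83 mm above the table) on a flat disc of 42 mm diameter whose top is 57 mm above the table; the bar lies along this point's x axis, and the end with the white line is at +x and points to the mark
- square_bar: the square bar: loose, plain pale aluminium, 34 x 34 mm and 82 mm tall, about 0.2 to 0.35 kg, standing on end; origin at the centre of its underside, z up along the bar, x and y across its flats
- foot_plate: fixed dark steel foot plate, 110 x 110 x 10 mm, with a hole of 13 mm near each corner and a square aluminium stub of 34 x 34 mm in its middle, with a narrow weld bead round the stub's foot; origin at the centre of its underside, z up, x and y square to the sides of the plate and of the stub
- stub_top (a point): centre of the stub's flat top, 26 mm above the table; axes as foot_plate. The root gap is the height of the bar's underside above this
- guard: fixed spatter guard: upright dark steel sheet, 260 mm long, 4 mm thick (6 mm at its rounded top edge) and 80 mm high, standing between the bar and the foot plate, with two small feet reaching 36 mm out on its +y side; origin at the middle of its underside, x along its length, y across it, z up
- guard_top (a point): middle of the guard's top edge, 80 mm above the table, axes as guard
- tube_stub: bystander: loose round steel tube, 34 mm diameter, 98 mm tall, standing on end; origin at the centre of its underside
- v_block: bystander: loose steel V-block 50 x 44 x 36 mm; origin at the centre of its underside
- weld_magnet: bystander: loose flat welding magnet 82 x 82 x 15 mm; origin at the centre of its underside
Mind the look-alikes: they are no part of the job. There is more than one size of the control_box; the job needs the larger.

How it is judged (in metres and radians):
On the way, in this order (a step that is already met when the one before it is completed fails the run):
1. the selector stands at the three-dot click (value of joint selector above 0.45 rad and distance of square_bar from where it was at the start of the episode below 0.02 m), for 0.2 s.
2. the bar is carried over the top of the guard (z of square_bar in the frame of guard_top above 0 m and y of square_bar in the frame of guard_top between -0.04 and 0.04 m and x of square_bar in the frame of guard_top between -0.13 and 0.13 m), for 0.02 s.
At the end, for the whole second after the job is handed in: Selector above 0.45 rad. Bar held by the fingers, at rest, 2 to 12 mm above the stub, within 6 mm of its centre, 0.08 rad of upright and 0.12 rad of square with it (any quarter turn), not touching plate or stub. Tube, V-block and magnet moved under 20 mm (value of joint selector above 0.45 rad and z of square_bar in the frame of stub_top between 0.002 and 0.012 m and horizontal distance between square_bar and stub_top below 0.006 m and angle between square_bar's own z axis and vertical below 0.08 rad and (angle between the x axis of square_bar and the x axis of foot_plate, either way round below 0.12 rad or angle between the x axis of square_bar and the y axis of foot_plate, either way round below 0.12 rad) and contact force between square_bar and the fingers above 1 N and contact force between square_bar and foot_plate below 0.2 N and linear speed of square_bar below 0.02 m/s and angular speed of square_bar below 0.15 rad/s and distance of each of tube_stub, v_block, weld_magnet from where it was at the start of the episode below 0.02 m); the arm keeps its last pose, push and grip.
It fails at once if the bar touches the foot plate or its stub (contact force between square_bar and foot_plate above 1 N).
It fails at once if the guard is bumped (contact force between guard and anything else above 3 N).
It fails at once if the round tube is moved (distance of tube_stub from where it was at the start of the episode above 0.02 m).
It fails at once if the V-block is moved (distance of v_block from where it was at the start of the episode above 0.02 m).
It fails at once if the magnet is moved (distance of weld_magnet from where it was at the start of the episode above 0.02 m).
It also fails if it takes over 56 s, if anything falls off the work surface, if the arm or the gripper's body presses on something with over 40 N, if the wrist force passes 120 N, or if a joint passes its speed limit or range.

### The arm

A 6-joint arm with a two-finger parallel gripper is mounted at the origin on a cart in front of the work surface, level with it; the furniture and walls round the work are solid. World frame = base frame: x ahead of the robot, y to its left, z up, the work surface at z = 0. Lengths are in m, angles in degrees, forces in N, time in s.
With the tool pointing down it reaches from about 0.3 to 0.75 m from the base axis. Payload 8.5 kg.
Tool frame: the origin (TCP) lies on the mounting face of the last link; the fingertips stand tip_extent ahead of it and the grasp point (between the pads) lies 155 mm ahead of it (tip_extent is the distance from the TCP to the fingertips, in m); z points along the fingers, y is the line along which they close (so a half turn about z gives the same grasp; the last joint's range is limited). The gripper opens to 85 mm and grips with 20 to 120 N. Pads are 22 mm wide; open, the fingers measure 114 mm over their backs; the gripper's body (76 mm by 85 mm) begins 54 mm behind the grasp point. The pads swing forward as they close: fully open they stand 13 mm farther back than shut.
Start: joints at [-86.591, 21.807, 74.336, -0, 83.858, -12.336], TCP at [0.149, -0.529, 0.405] pointing down, gripper open.
Joint ranges: [-178.18, 178.18], [-50.72, 133.34], [12.68, 142.11], [-81.47, 261.47], [9.98, 163.14], [-165.26, 165.26]. Speed limits (degrees/s): [136.94, 136.94, 180, 180, 180, 180].

### API

Orientations are given as a 3x3 rotation matrix whose columns are the frame's x, y, z axes.
In Python, from rig import observe, get_image, camera_params, close_job, tip_extent gives the robot as it stands.
- The arm moves only by the shell command python3 -m creep 'ROWS' [FORCE]. ROWS is JSON, a list of rows, each an object with "jaw": the gripper's target within -1 to 1 (shut at 1, half-way at 0, fully open at -1); "travel": the shift along the world's x, y, z in mm, a list of three; "roll": the turn about the world's z in rad. A call has 1 to 12 rows; each row is the pose to reach, as a shift and turn from the pose commanded when the call began; what a row does not reach only later rows make up. A row lasts 1/10 s, in which the tool goes at most 50 mm and 8.59 degrees, less where a joint would pass 70% of its speed; a pose out of reach is approached as far as the arm can. A call with a gripper value outside its range is refused whole. The fingers move at their own pace and stop on an object; FORCE is the grip in N (left out, the last holds). Time passes only in rows, so rows that repeat a pose let the fingers close. It gives the time, the measured TCP pose, the force, the opening and the grip force at its end, in the units of the state.
- observe(): the state, without advancing time (a new reading comes with each control period).
- get_image(name): name is "scene" or "side" or "wrist"; returns (picture, depth): 480x640x3 uint8, red, green, blue; 480x640 float32, m along the optical axis (not along the pixel's ray), 0 where there is no reading.
- camera_params(name): a dict with "mtx" (3x3 intrinsics, pixels), "extrinsics" (4x4, takes a point from camera to world coordinates). Camera axes: x right, y down, z forward; pixel columns grow to the right and rows downward; lengths in m; the calibration is good to about 2 mm. A picture is of the moment at which its call begins: read the wrist's pose just before it. camera_params takes no time and is no camera call; for the wrist camera it gives the pose at the moment of the call.
- close_job(): hands the job in; it is judged then, once.
The state is a dict: "time_s": time; "q": joint angles; "qvel": joint speeds; "joint_efforts": joint torques, N m; "position": TCP position; "tool_rot": TCP orientation; "ft_force": force on the tool from outside, world axes, zero at the start; "wrist_torque": the same for the moment, N m; "grip_width": finger opening in m; "gripper_force": force on a finger pad.
Only numpy, scipy, OpenCV 4.12 (cv2) and the standard library are available. Lean on these libraries where they do the work, as an engineer would, in place of code of your own. Each camera call takes 0.05 s, during which the arm holds its last target. There are 200 camera calls.

## Working session

There is one attempt and no reset: what is moved stays moved. The work goes in short steps, Python scripts to look and compute and a shell command to move; the robot and the scene stay as the last step left them, time stands still between calls to the robot, and variables do not carry over. Pictures are saved under pics/ and viewed, at most 10 in all, crops included, and the job is handed in when it is done.

```bash
ls; mkdir -p pics; cat > h.py <<'E'
import numpy as np, cv2
from rig import observe, get_image, camera_params, tip_extent
def snap(n):
    p=camera_params(n); im,d=get_image(n); return im,d,np.array(p['mtx']),np.array(p['extrinsics'])
def cloud(d,K,T):
    v,u=np.mgrid[:480,:640]; P=np.stack([(u-K[0,2])/K[0,0]*d,(v-K[1,2])/K[1,1]*d,d],-1)
    return P@T[:3,:3].T+T[:3,3]
def proj(X,K,T):
    c=(np.asarray(X)-T[:3,3])@T[:3,:3]; return (c@K.T)[...,:2]/c[...,2:]
E
python3 - <<'E'
from h import *
o=observe(); print(o['position'],o['tool_rot'],o['grip_width'],tip_extent if not callable(tip_extent) else tip_extent())
for n in ('scene','side','wrist'):
    im,d,K,T=snap(n); np.savez(n+'0.npz',im=im,d=d,K=K,T=T); cv2.imwrite(f'pics/{n}0.png',im[...,::-1]); print(n,T.round(3).tolist(),K[0,0])
E
```

```text
pics
[ 0.14923019 -0.52931707  0.40409963] [[ 9.62487558e-01  2.71325789e-01 -1.30637675e-04]
 [ 2.71325671e-01 -9.62486407e-01  1.51577625e-03]
 [ 2.85532201e-04 -1.49436114e-03 -9.99998843e-01]] 0.08525941891658613 0.1734
scene [[-0.841, -0.34, 0.421, 0.115], [-0.541, 0.497, -0.678, 0.784], [0.021, -0.798, -0.602, 0.711], [0.0, 0.0, 0.0, 1.0]] 465.704793114235
side [[-1.0, -0.004, 0.0, 0.57], [-0.003, 0.648, -0.762, 1.073], [0.003, -0.762, -0.648, 0.943], [0.0, 0.0, 0.0, 1.0]] 574.124699824001
wrist [[0.271, -0.929, -0.251, 0.213], [-0.963, -0.262, -0.069, -0.511], [-0.001, 0.261, -0.965, 0.372], [0.0, 0.0, 0.0, 1.0]] 378.70245390398946
```

View pics/scene0.png

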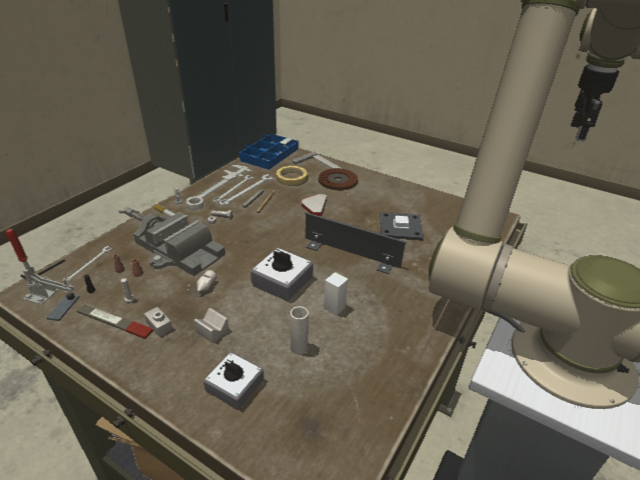

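View pics/side0.png

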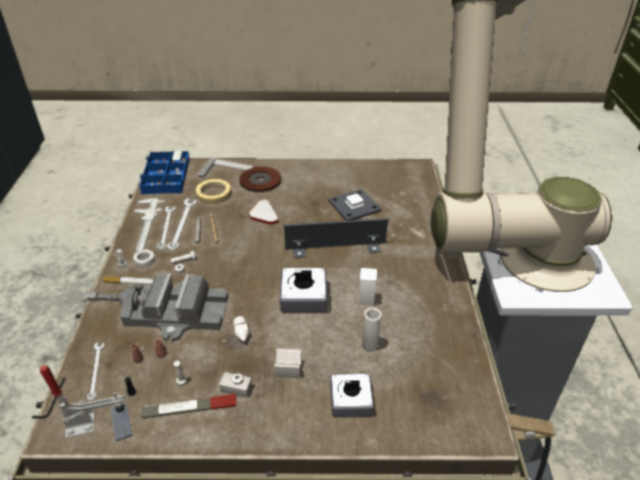

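Candidates for the control box are scene (282,272) / side (303,288) and scene (233,378) / side (352,394). The first is farther from the side camera yet looks bigger, so it is probably the larger one. For the bar, the white square prism is at scene (336,293) and the round tube at (300,328). The plate with its stub is at scene (401,224), the guard at (354,238), and the magnet at about (316,204). Next I'll measure these.

```bash
cat > m.py <<'E'
from h import *
def rect(P,lo,hi,c,r):
    q=P.reshape(-1,3); m=(q[:,2]>lo)&(q[:,2]<hi)&(np.hypot(q[:,0]-c[0],q[:,1]-c[1])<r); q=q[m]
    if len(q)<8: return len(q)
    (cx,cy),wh,a=cv2.minAreaRect((q[:,:2]*1000).astype(np.float32)); return len(q),round(cx,1),round(cy,1),np.round(wh,1).tolist(),round(a,1)
E
python3 - <<'E'
from m import *
pts={'side':dict(boxA=(303,288),boxB=(352,394),bar=(368,274),plate=(354,201),guard=(336,225),tube=(372,312),vb=(288,358),mag=(263,212)),
'scene':dict(boxA=(262,270),boxB=(218,372),bar=(336,280),plate=(401,221),guard=(354,232),tube=(299,312),mag=(312,203))}
for n in pts:
    z=np.load(n+'0.npz'); P=cloud(z['d'],z['K'],z['T'])
    for k,(u,v) in pts[n].items(): print(n,k,P[v,u].round(3))
    for k,lo,hi,r in (('boxA',.045,.053,.1),('boxB',.035,.053,.08),('bar',.077,.087,.04),('plate',.006,.014,.09),('plate',.022,.03,.04),('guard',.06,.085,.16),('tube',.093,.103,.03)):
        u,v=pts[n][k]; print(n,k,rect(P,lo,hi,P[v,u],r))
z=np.load('side0.npz'); im=z['im'][180:420,220:420]; cv2.imwrite('pics/crop0.png',cv2.resize(im,None,fx=2.5,fy=2.5,interpolation=2)[...,::-1])
E
```

```text
side boxA [0.601 0.154 0.05 ]
side boxB [0.503 0.426 0.037]
side bar [0.457 0.141 0.081]
side plate [ 0.47  -0.212  0.027]
side guard [ 0.524 -0.049  0.07 ]
side tube [0.458 0.262 0.088]
side vb [0.628 0.331 0.025]
side mag [ 0.717 -0.175  0.016]
side boxA (946, 600.1, 137.8, [101.7, 104.2], 0.3)
side boxB (597, 502.9, 416.9, [72.9, 72.9], 0.6)
side bar (176, 456.2, 140.9, [40.8, 33.3], 86.1)
side plate (702, 467.4, -224.6, [114.3, 115.4], 27.0)
side plate (88, 467.9, -223.8, [37.4, 40.2], 18.8)
side guard (696, 522.7, -51.2, [263.9, 15.0], 6.2)
side tube (73, 457.0, 275.5, [33.3, 32.3], 85.6)
scene boxA [0.628 0.173 0.047]
scene boxB [0.531 0.427 0.033]
scene bar [0.458 0.144 0.081]
scene plate [ 0.465 -0.214  0.026]
scene guard [ 0.52  -0.049  0.064]
scene tube [0.467 0.265 0.084]
scene mag [ 0.72  -0.173  0.013]
scene boxA (850, 601.2, 136.1, [101.6, 99.5], 0.4)
scene boxB (731, 503.3, 415.1, [72.6, 70.2], 2.3)
scene bar (201, 457.6, 141.4, [35.8, 35.1], 82.2)
scene plate (749, 467.8, -225.5, [109.5, 116.5], 27.1)
scene plate (83, 468.0, -226.9, [33.0, 37.8], 26.6)
scene guard (706, 524.4, -51.5, [264.6, 9.7], 5.9)
scene tube (83, 458.9, 276.0, [32.3, 32.8], 10.6)
```

View pics/crop0.png

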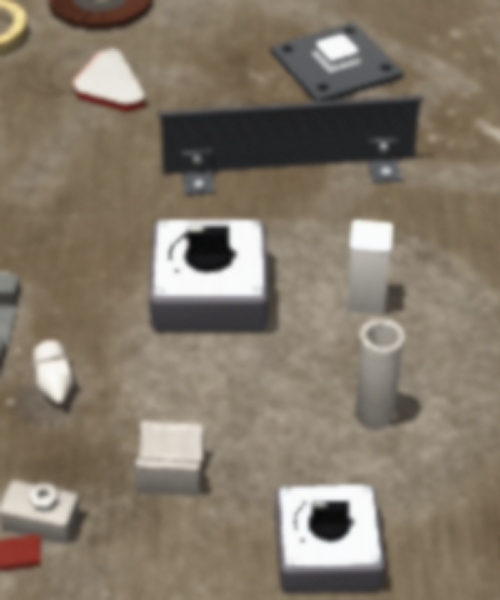

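Box A measures about 104 mm across and B about 73 mm, so A at (0.600, 0.137) is the target. The crop shows it at (209,260), with its dots on the left (+x world). I'll move above it for a close look.

```bash
python3 -m creep '[{"jaw":-1,"travel":[28,41,0],"roll":0},{"jaw":-1,"travel":[56,83,0],"roll":0},{"jaw":-1,"travel":[84,124,0],"roll":0},{"jaw":-1,"travel":[112,166,0],"roll":0},{"jaw":-1,"travel":[140,207,0],"roll":0},{"jaw":-1,"travel":[168,249,0],"roll":0},{"jaw":-1,"travel":[196,290,0],"roll":0},{"jaw":-1,"travel":[224,332,0],"roll":0},{"jaw":-1,"travel":[240,355,0],"roll":0}]'
python3 -m creep '[{"jaw":-1,"travel":[28,41,-5],"roll":0},{"jaw":-1,"travel":[56,83,-10],"roll":0},{"jaw":-1,"travel":[84,124,-15],"roll":0},{"jaw":-1,"travel":[112,166,-20],"roll":0},{"jaw":-1,"travel":[140,207,-25],"roll":0},{"jaw":-1,"travel":[168,249,-30],"roll":0},{"jaw":-1,"travel":[196,290,-40],"roll":0},{"jaw":-1,"travel":[211,311,-50],"roll":0},{"jaw":-1,"travel":[211,311,-50],"roll":0},{"jaw":-1,"travel":[211,311,-50],"roll":0}]'
python3 - <<'E'
from m import *
o=observe(); print(o['position'],o['q'],o['time_s'])
im,d,K,T=snap('wrist'); np.savez('wrist1.npz',im=im,d=d,K=K,T=T); P=cloud(d,K,T)
c=(.6,.137)
print('box',rect(P,.045,.053,c,.08),'sel',rect(P,.078,.088,c,.04),'bar',rect(P,.077,.087,(.457,.141),.03))
# top-down rectified at z=.049, 0.25mm... 3px/mm
g=np.mgrid[-80:80:1/3.,-80:80:1/3.]/1000; X=np.stack([c[0]-g[0],c[1]-g[1],0*g[0]+.049],-1)
uv=proj(X,K,T).astype(np.float32); r=cv2.remap(im,uv[...,0],uv[...,1],1); cv2.imwrite('pics/box1.png',r[...,::-1])
E
```

```text
time_s: 1.05
position: [0.3901, -0.1715, 0.4047]
tool_rot: [[0.962, 0.273, 0.0], [0.273, -0.962, 0.0], [0.0, -0.0, -1.0]]
ft_force: [0.5, -1.3, 0.0]
grip_width: 0.0855
gripper_force: 0.0
time_s: 2.05
position: [0.6002, 0.1369, 0.3541]
tool_rot: [[0.962, 0.272, -0.001], [0.272, -0.962, -0.0], [-0.001, -0.0, -1.0]]
ft_force: [-0.3, -0.5, -0.2]
grip_width: 0.0852
gripper_force: 0.0
[0.60022484 0.13691962 0.35406882] [ 1.84938839e+00  3.05575433e+01  6.80665518e+01 -1.53927208e-02
  8.14585239e+01  7.60541729e+01] 2.05
box (13220, 602.6, 134.0, [100.4, 100.8], 0.8) sel (1143, 602.7, 133.8, [40.4, 13.1], 0.8) bar (579, 470.1, 145.9, [20.9, 42.9], 30.9)
```

View pics/box1.png

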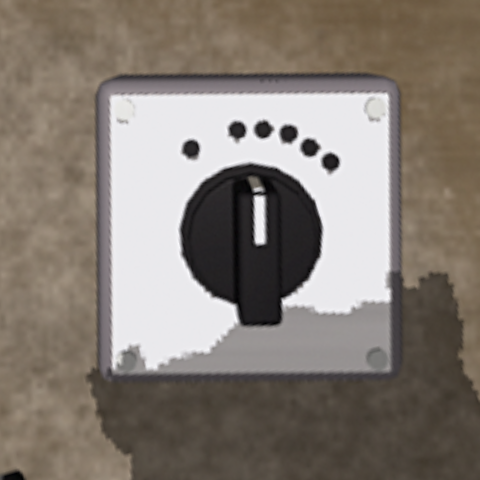

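The top-down crop shows one dot at (191,148), two dots at (237–263,130) and three dots at (288–331,134–161). The white line at (260,215) points to two dots, so the selector stands at 0. The larger box is confirmed, with the knob axis at about (602.7, 133.8) mm and 0.8° yaw. While rolling to line up, I'll close the fingers in the air to see how far the tips reach.

```bash
python3 -m creep '[{"jaw":0.7,"travel":[1,-1,0],"roll":-0.14},{"jaw":0.7,"travel":[2.5,-3,0],"roll":-0.262},{"jaw":0.7,"travel":[2.5,-3,0],"roll":-0.262},{"jaw":0.7,"travel":[2.5,-3,0],"roll":-0.262},{"jaw":0.7,"travel":[2.5,-3,0],"roll":-0.262},{"jaw":0.7,"travel":[2.5,-3,0],"roll":-0.262},{"jaw":0.7,"travel":[2.5,-3,0],"roll":-0.262}]' 60
python3 - <<'E'
from m import *
o=observe(); print(tip_extent,o['grip_width'],o['position'])
im,d,K,T=snap('wrist'); P=cloud(d,K,T)
c=(.6027,.1338); print('box',rect(P,.045,.053,c,.08),'sel',rect(P,.078,.088,c,.04))
m=(P[...,2]>.1)&(d>0); q=P[m]; print(len(q),q[:,2].min(),o['position'][2]-q[:,2].min(), np.percentile(q[:,2],[1,5]))
E
```

```text
time_s: 2.8
position: [0.6027, 0.1336, 0.3548]
tool_rot: [[1.0, 0.014, -0.0], [0.014, -1.0, 0.0], [-0.0, -0.0, -1.0]]
ft_force: [0.5, -0.1, 0.3]
grip_width: 0.0129
gripper_force: 0.0
0.1734 0.01287138185405 [0.60265331 0.13364903 0.35477546]
box (12899, 602.6, 133.9, [100.5, 100.6], 0.5) sel (1148, 603.0, 133.9, [39.8, 12.9], 1.0)
71084 0.1788099915884033 0.17596547000372434 [0.1934731  0.21738191]
```

```bash
python3 -m creep '[{"jaw":0,"travel":[0,0,-20],"roll":0},{"jaw":0,"travel":[0,0,-40],"roll":0},{"jaw":0,"travel":[0,0,-60],"roll":0},{"jaw":0,"travel":[0,0,-75],"roll":0},{"jaw":0,"travel":[0,0,-95],"roll":0},{"jaw":0,"travel":[0,0,-110],"roll":0},{"jaw":0,"travel":[0,0,-121],"roll":0},{"jaw":1,"travel":[0,0,-121],"roll":0},{"jaw":1,"travel":[0,0,-121],"roll":0},{"jaw":1,"travel":[0,0,-121],"roll":0},{"jaw":1,"travel":[0,0,-121],"roll":0},{"jaw":1,"travel":[0,0,-121],"roll":0}]' 60
```

```text
time_s: 4.05
position: [0.6029, 0.1333, 0.2345]
tool_rot: [[1.0, 0.013, 0.001], [0.013, -1.0, -0.001], [0.001, 0.001, -1.0]]
ft_force: [-0.4, -5.2, 1.3]
grip_width: 0.0115
gripper_force: 61.3
```

```bash
python3 -m creep '[{"jaw":1,"travel":[0,0,0],"roll":-0.08},{"jaw":1,"travel":[0,0,0],"roll":-0.16},{"jaw":1,"travel":[0,0,0],"roll":-0.24},{"jaw":1,"travel":[0,0,0],"roll":-0.32},{"jaw":1,"travel":[0,0,0],"roll":-0.40},{"jaw":1,"travel":[0,0,0],"roll":-0.48},{"jaw":1,"travel":[0,0,0],"roll":-0.56},{"jaw":1,"travel":[0,0,0],"roll":-0.62},{"jaw":1,"travel":[0,0,0],"roll":-0.64},{"jaw":1,"travel":[0,0,0],"roll":-0.64}]'
```

```text
time_s: 5.05
position: [0.6028, 0.1327, 0.2345]
tool_rot: [[0.809, -0.587, 0.0], [-0.587, -0.809, -0.002], [0.002, 0.002, -1.0]]
ft_force: [-3.3, -9.7, 3.1]
grip_width: 0.0121
gripper_force: 61.4
```

```bash
python3 -m creep '[{"jaw":0,"travel":[0,0,0],"roll":-0.62},{"jaw":0,"travel":[0,0,0],"roll":-0.62},{"jaw":0,"travel":[0,0,0],"roll":-0.62},{"jaw":-1,"travel":[0,0,30],"roll":-0.62},{"jaw":-1,"travel":[0,0,75],"roll":-0.62},{"jaw":-1,"travel":[0,0,120],"roll":-0.6},{"jaw":-1,"travel":[0,0,145],"roll":-0.6}]' 60 | head -3
python3 -m creep '[{"jaw":-1,"travel":[-40,2,10],"roll":0.14},{"jaw":-1,"travel":[-80,4,20],"roll":0.28},{"jaw":-1,"travel":[-120,6,20],"roll":0.42},{"jaw":-1,"travel":[-145,8,20],"roll":0.5},{"jaw":-1,"travel":[-145,8,20],"roll":0.5},{"jaw":-1,"travel":[-145,8,20],"roll":0.5}]'
python3 - <<'E'
from m import *
o=observe(); print(o['q'])
im,d,K,T=snap('wrist'); np.savez('wrist2.npz',im=im,d=d,K=K,T=T); P=cloud(d,K,T)
c=(.457,.141); print('bar',rect(P,.076,.088,c,.03),rect(P,.079,.085,c,.03)); 
im2,d2,K2,T2=snap('side');P2=cloud(d2,K2,T2);print('sel side',rect(P2,.078,.088,(.6027,.1338),.035))
c=(.55,.141)
g=np.mgrid[-150:150:1/2.,-150:150:1/2.]/1000; X=np.stack([c[0]-g[0],c[1]-g[1],0*g[0]+.08],-1)
uv=proj(X,K,T).astype(np.float32); r=cv2.remap(im,uv[...,0],uv[...,1],1); cv2.imwrite('pics/bar2.png',r[...,::-1])
E
```

```text
time_s: 5.75
position: [0.6025, 0.1341, 0.3832]
tool_rot: [[0.338, -0.941, 0.006], [-0.941, -0.338, 0.001], [0.001, -0.006, -1.0]]
time_s: 6.35
position: [0.4577, 0.1419, 0.3994]
tool_rot: [[0.747, -0.665, 0.002], [-0.665, -0.747, 0.001], [0.001, -0.002, -1.0]]
ft_force: [0.3, -0.3, 1.1]
grip_width: 0.0852
gripper_force: 0.0
[3.02590639e+00 1.49359144e+01 8.56268617e+01 3.22470489e-02
 7.93340216e+01 1.34723232e+02]
bar (1899, 458.0, 140.5, [34.2, 34.2], 83.6) (1844, 458.0, 140.4, [34.2, 34.2], 83.7)
sel side (86, 600.2, 135.3, [15.9, 40.1], 55.7)
```

View pics/bar2.png

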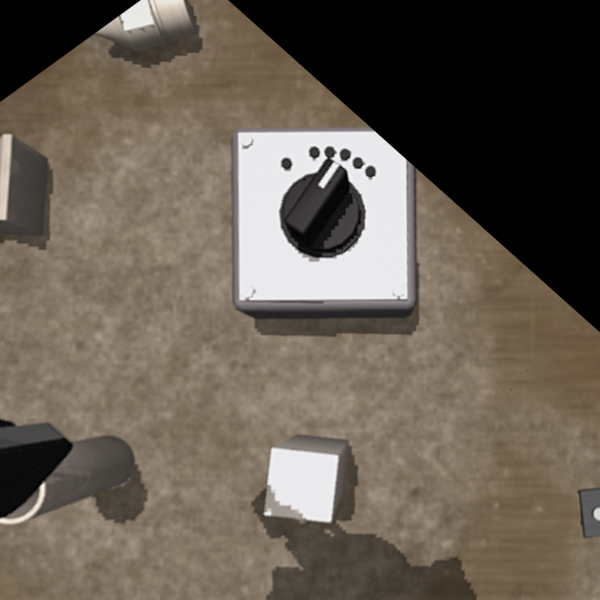

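The crop shows the white line at (330,175), pointing between the three-dot marks. The side camera gives the long axis at -34.3°, so the selector is at +0.6. The bar top is at (305,485), giving (458.0, 140.5) mm and yaw -6.4°. Rolls count from the pose at the start of the call, which is why the tool ended up turned further than I meant. It did no harm. Next I'll grip the bar.

```bash
python3 -m creep '[{"jaw":-1,"travel":[0,-1.5,0],"roll":0.14},{"jaw":-1,"travel":[0,-1.5,0],"roll":0.28},{"jaw":-1,"travel":[0,-1.5,0],"roll":0.42},{"jaw":-1,"travel":[0,-1.5,-20],"roll":0.56},{"jaw":-1,"travel":[0,-1.5,-50],"roll":0.616},{"jaw":-1,"travel":[0,-1.5,-90],"roll":0.616},{"jaw":-1,"travel":[0,-1.5,-130],"roll":0.616},{"jaw":-1,"travel":[0,-1.5,-160],"roll":0.616},{"jaw":-1,"travel":[0,-1.5,-180],"roll":0.616},{"jaw":-1,"travel":[0,-1.5,-188],"roll":0.616},{"jaw":-1,"travel":[0,-1.5,-188],"roll":0.616}]' 50
python3 -m creep '[{"jaw":1,"travel":[0,0,0],"roll":0},{"jaw":1,"travel":[0,0,0],"roll":0},{"jaw":1,"travel":[0,0,0],"roll":0},{"jaw":1,"travel":[0,0,0],"roll":0},{"jaw":1,"travel":[0,0,0],"roll":0},{"jaw":1,"travel":[0,0,0],"roll":0},{"jaw":1,"travel":[0,0,0],"roll":0}]' 60
```

```text
time_s: 7.55
position: [0.4583, 0.1401, 0.2099]
tool_rot: [[0.994, -0.112, -0.002], [-0.112, -0.994, -0.0], [-0.002, 0.0, -1.0]]
ft_force: [-0.6, -0.1, -0.1]
grip_width: 0.0853
gripper_force: 0.0
time_s: 8.25
position: [0.4579, 0.1402, 0.2115]
tool_rot: [[0.994, -0.111, 0.001], [-0.111, -0.994, 0.0], [0.001, -0.0, -1.0]]
ft_force: [-0.6, -1.1, 6.5]
grip_width: 0.0333
gripper_force: 59.5
```

```bash
python3 -m creep '[{"jaw":1,"travel":[0,0,10],"roll":0},{"jaw":1,"travel":[0,0,30],"roll":0},{"jaw":1,"travel":[0,0,60],"roll":0},{"jaw":1,"travel":[0,0,90],"roll":0},{"jaw":1,"travel":[0,0,115],"roll":0},{"jaw":1,"travel":[0,0,130],"roll":0},{"jaw":1,"travel":[0,-10,135],"roll":0},{"jaw":1,"travel":[0,-30,135],"roll":0},{"jaw":1,"travel":[0,-60,135],"roll":0},{"jaw":1,"travel":[0,-90,135],"roll":0},{"jaw":1,"travel":[0,-110,135],"roll":0},{"jaw":1,"travel":[0,-120,135],"roll":0}]'
python3 -m creep '[{"jaw":1,"travel":[0,-15,0],"roll":0},{"jaw":1,"travel":[0,-40,0],"roll":0},{"jaw":1,"travel":[0,-70,0],"roll":0},{"jaw":1,"travel":[2,-100,0],"roll":0},{"jaw":1,"travel":[4,-130,0],"roll":0.1},{"jaw":1,"travel":[6,-160,0],"roll":0.2},{"jaw":1,"travel":[7,-190,0],"roll":0.3},{"jaw":1,"travel":[8,-215,0],"roll":0.4},{"jaw":1,"travel":[9,-235,0],"roll":0.5},{"jaw":1,"travel":[10,-245,0],"roll":0.56},{"jaw":1,"travel":[10,-245,0],"roll":0.583},{"jaw":1,"travel":[10,-245,0],"roll":0.583}]'
cat > look.py <<'E'
import sys
from m import *
o=observe(); p=o['position']; R=o['tool_rot']; print(p.round(4),np.degrees(np.arctan2(R[1][0],R[0][0])).round(2),o['gripper_force'])
for n in ('wrist','scene','side'):
    im,d,K,T=snap(n); P=cloud(d,K,T); np.savez(n+sys.argv[1]+'.npz',im=im,d=d,K=K,T=T)
    cv2.imwrite(f'pics/{n}{sys.argv[1]}.png',im[...,::-1])
    c=(.468,-.225); print(n,'plate',rect(P,.006,.014,c,.085),'stub',rect(P,.022,.030,c,.03))
    q=P.reshape(-1,3); q=q[(np.hypot(q[:,0]-p[0],q[:,1]-p[1])<.03)&(q[:,2]>.045)&(q[:,2]<p[2]-.172)]
    if len(q)>20:
        print('  bar low z',np.percentile(q[:,2],[0,1,3]).round(4),len(q)); 
E
python3 look.py 3
```

```text
time_s: 9.45
position: [0.4575, 0.0183, 0.3453]
tool_rot: [[0.994, -0.113, -0.001], [-0.113, -0.994, 0.0], [-0.001, 0.0, -1.0]]
ft_force: [0.1, 0.8, -2.6]
grip_width: 0.0333
gripper_force: 60.1
time_s: 10.65
position: [0.4676, -0.2244, 0.3453]
tool_rot: [[0.891, 0.454, -0.001], [0.454, -0.891, 0.001], [-0.0, -0.001, -1.0]]
ft_force: [-0.0, 0.7, -2.3]
grip_width: 0.0334
gripper_force: 60.1
[ 0.4676 -0.2244  0.3453] 27.0 60.086495876312256
wrist plate (12219, 468.5, -226.6, [109.6, 110.2], 27.0) stub (1615, 470.4, -225.5, [29.6, 33.9], 27.0)
  bar low z [0.132  0.1332 0.1342] 2123
scene plate (766, 468.4, -225.8, [109.7, 114.8], 27.5) stub (87, 468.3, -226.3, [32.6, 37.3], 27.0)
  bar low z [0.1303 0.132  0.1329] 220
side plate (725, 477.0, -219.8, [134.5, 116.2], 26.7) stub (84, 466.4, -225.9, [36.6, 39.4], 27.5)
  bar low z [0.1288 0.1326 0.134 ] 229
```

The bar's underside is at z≈0.1335 with no slip. The plate centre is at about (468.4, -226.2) mm with yaw 27.0°. I'll lower the bar to a gap of about 20 mm and check.

```bash
python3 -m creep '[{"jaw":1,"travel":[1,-2,-10],"roll":0},{"jaw":1,"travel":[1,-2,-30],"roll":0},{"jaw":1,"travel":[1,-2,-50],"roll":0},{"jaw":1,"travel":[1,-2,-70],"roll":0},{"jaw":1,"travel":[1,-2,-82],"roll":0},{"jaw":1,"travel":[1,-2,-88],"roll":0},{"jaw":1,"travel":[1,-2,-88],"roll":0},{"jaw":1,"travel":[1,-2,-88],"roll":0}]'
python3 look.py 4
python3 - <<'E'
from h import *
o=observe(); p=o['position']; a=np.radians(27)
R=np.array([[np.cos(a),-np.sin(a)],[np.sin(a),np.cos(a)]])
sq=np.array([[1,1],[-1,1],[-1,-1],[1,-1]])*.017
out=[]
for n in ('wrist','scene','side'):
    z=np.load(n+'4.npz'); im=z['im'].copy(); K,T=z['K'],z['T']
    def box(c,z0,h,col):
        X=np.c_[sq/.017*h@R.T+c,np.full(4,z0)]; return X
    c=np.array([.4684,-.2262]); ctr=proj(np.r_[c,.045],K,T); s=6 if n!='wrist' else 3; w,hh=(400//s,300//s)
    x0,y0=int(ctr[0]-w/2),int(ctr[1]-hh/2); x0=max(0,min(640-w,x0)); y0=max(0,min(480-hh,y0))
    cr=cv2.resize(im[y0:y0+hh,x0:x0+w],(400,300),interpolation=2)
    for (cc,z0,h,col) in ((c,.026,.017,(255,0,0)),(p[:2],p[2]-.2115,.017,(0,200,0)),(c,.01,.055,(0,0,255))):
        uv=(proj(box(cc,z0,h,col),K,T)+.5-[x0,y0])*[400/w,300/hh]; cv2.polylines(cr,[np.round(uv).astype(int)],True,col,1)
    out.append(cr)
out.append(out[0]*0); cv2.imwrite('pics/chk4.png',np.vstack([np.hstack(out[:2]),np.hstack(out[2:])])[...,::-1])
E
```

```text
time_s: 11.6
position: [0.4689, -0.2269, 0.2581]
tool_rot: [[0.891, 0.455, 0.001], [0.455, -0.891, -0.0], [0.0, 0.001, -1.0]]
ft_force: [0.7, -1.3, -1.5]
grip_width: 0.0333
gripper_force: 60.1
[ 0.4689 -0.2269  0.2581] 27.03 60.10099768638611
wrist plate (19586, 475.8, -223.0, [92.9, 110.4], 27.0) stub (626, 481.1, -220.1, [5.7, 33.8], 27.1)
  bar low z [0.0451 0.0457 0.0471] 2126
scene plate (713, 467.6, -224.9, [109.2, 115.1], 26.9) stub (81, 467.6, -225.4, [32.4, 36.1], 25.4)
  bar low z [0.0452 0.0454 0.0468] 184
side plate (668, 467.0, -224.4, [114.8, 114.8], 26.3) stub (76, 465.9, -226.1, [36.0, 36.7], 28.9)
  bar low z [0.0452 0.0462 0.0468] 197
```

View pics/chk4.png

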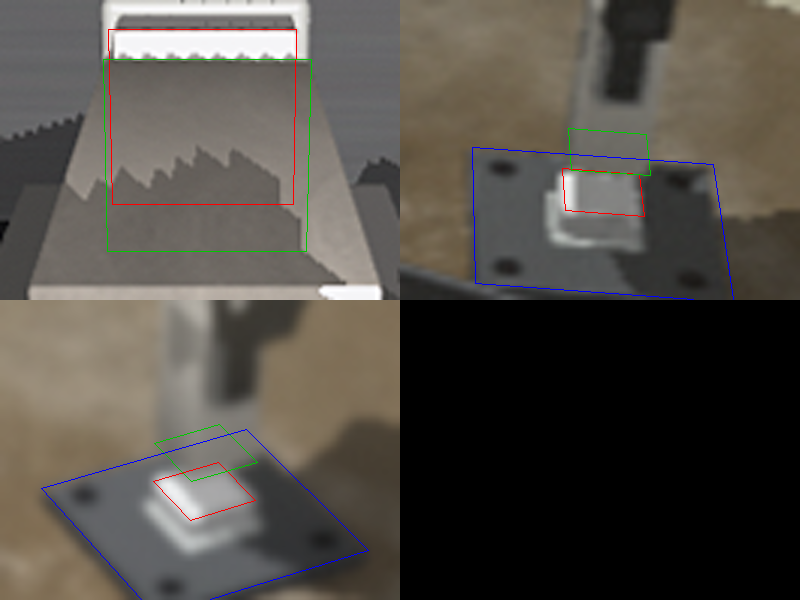

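In the overlay, the wrist panel shows the bar's lower edge centred on the stub, with its sides parallel to the red outline (108–297, top edge at y=30). The scene and side outlines agree to within 1–2 mm. Now the final 14 mm.

```bash
python3 -m creep '[{"jaw":1,"travel":[-0.5,0.5,-4],"roll":0},{"jaw":1,"travel":[-0.5,0.5,-8],"roll":0},{"jaw":1,"travel":[-0.5,0.5,-11],"roll":0},{"jaw":1,"travel":[-0.5,0.5,-13],"roll":0},{"jaw":1,"travel":[-0.5,0.5,-14],"roll":0},{"jaw":1,"travel":[-0.5,0.5,-14],"roll":0},{"jaw":1,"travel":[-0.5,0.5,-14],"roll":0},{"jaw":1,"travel":[-0.5,0.5,-14],"roll":0},{"jaw":1,"travel":[-0.5,0.5,-14],"roll":0}]'
python3 - <<'E'
from m import *
o=observe(); p=o['position']; print(p,np.abs(o['qvel']).max())
im,d,K,T=snap('side'); P=cloud(d,K,T); print('sel',rect(P,.078,.088,(.6027,.1338),.035))
im,d,K,T=snap('wrist'); P=cloud(d,K,T)
# near bar face lower edge: profile along the tool-x direction, central strip
a=np.radians(27); q=(P.reshape(-1,3)-[.4684,-.2262,0]); x=q[:,0]*np.cos(a)+q[:,1]*np.sin(a); y=-q[:,0]*np.sin(a)+q[:,1]*np.cos(a); z=q[:,2]
f=(abs(y)<.012)&(abs(x)<.03)&(z>.028)&(z<.08); print('face x',np.median(x[f]),'low z',np.sort(z[f])[:40:8])
s=(abs(z-.026)<.003)&(abs(y)<.03)&(x>.008)&(x<.03); print('stub visible',s.sum(),x[s].min() if s.any() else 0,x[s].max() if s.any() else 0)
f=(abs(x-.017)<.004)&(z>.04)&(z<.06)&(abs(y)<.03); print('bar y',np.percentile(y[f],[1,99]))
f=(abs(z-.01)<.003)&(abs(y)<.06)&(x>0)&(x<.08); print('plate y',np.percentile(y[f],[.2,99.8]),'xmax',np.percentile(x[f],99.8))
E
```

```text
time_s: 12.65
position: [0.4682, -0.2264, 0.2438]
tool_rot: [[0.891, 0.454, 0.0], [0.454, -0.891, -0.0], [0.0, 0.0, -1.0]]
ft_force: [0.2, -0.4, -2.8]
grip_width: 0.0333
gripper_force: 60.1
[ 0.46824879 -0.22636566  0.24382054] 0.14871729148124901
sel (82, 600.9, 135.1, [16.0, 40.9], 58.7)
face x 0.016617556977170524 low z [0.03068538 0.03127255 0.03174478 0.0320009  0.03222601]
stub visible 255 0.014415013090540923 0.016953885323228623
bar y [-0.01614549  0.01678432]
plate y [-0.05490035  0.05403605] xmax 0.05437621818736205
```

```bash
python3 -c "
from rig import close_job
print(close_job())"
```

```text
the job is handed in; nothing more can be done
None
```

The job is handed in, though no verdict came back. By my last measurements the selector is at the three-dot click, and the bar is held upright and square about 6 mm above the stub, within 1 mm of its centre.

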